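# Hold the test key in the guard switch

### The arm

A 7-joint arm with a two-finger parallel gripper is mounted at the origin on a cart in front of the work surface, level with it; the furniture and walls round the work are solid. World frame = base frame: x ahead of the robot, y to its left, z up, the work surface at z = 0. Lengths are in m, angles in rad, forces in N, time in s.
With the tool pointing down it reaches from about 0.4 to 0.875 m from the base axis. Payload 19.3 kg.
Tool frame: the origin (TCP) lies midway between the tips of the shut fingers; the grasp point (between the pads) lies bot.tcp_to_grasp behind it (bot.tcp_to_grasp is the distance from the TCP to the grasp point, in m); z points along the fingers, y is the line along which they close (so a half turn about z gives the same grasp; the last joint's range is limited). The gripper opens to 85 mm and grips with 20 to 120 N. Pads are 22 mm wide; open, the fingers measure 114 mm over their backs; the gripper's body (76 mm by 85 mm) begins 54 mm behind the grasp point. The pads swing forward as they close: fully open they stand 13 mm farther back than shut.
Start: joints at [-0.07, 0.521, -0.036, 1.599, 0.021, 1.021, -0.113], TCP at [0.625, -0, 0.21] pointing down, gripper open.
Joint ranges: [-2.91, 2.91], [-0.3, 2.13], [-1.5, 1.42], [0.17, 2.43], [-1.26, 4.41], [0.16, 1.93], [-2.52, 2.52]. Speed limits (rad/s): [1.89, 1.89, 2.39, 2.39, 3.01, 3.01, 3.01].

### API

Orientations are given as [roll, pitch, yaw] about the fixed x, y, z axes, in that order (R = Rz(yaw) Ry(pitch) Rx(roll)).
In Python, from workcell import observe, imaging, bot gives the robot as it stands.
- The arm moves only by the tool send_rows, never from a script. Its argument "plan" is text: rows parted by semicolons, each of 7 numbers parted by spaces: the shift along the tool's x, y, z in m, then the turn, a rotation vector about the tool's x, y, z in degrees, then the finger opening in m, from 0 to 0.0854. In form: dx dy dz rx ry rz claw; .... A call has 1 to 10 rows; each row is the pose to reach, as a shift and turn from the pose commanded when the call began, along the tool's axes at that moment; what a row does not reach only later rows make up. A row lasts 1/12 s, in which the tool goes at most 41.7 mm and 7.16 degrees, less where a joint would pass 70% of its speed; a pose out of reach is approached as far as the arm can. A call with a gripper value outside its range is refused whole. The fingers move at their own pace and stop on an object; "grip_force" is the grip in N (left out, the last holds). Time passes only in rows, so rows that repeat a pose let the fingers close. It gives the time, the measured TCP pose, the force, the opening and the grip force at its end, in the units of the state.
- observe(): the state, without advancing time (a new reading comes with each control period).
- imaging.grab_frame(name): name is "scene" or "side" or "wrist"; returns a dict with "color" (384x512x3 uint8, red, green, blue), "fx", "fy", "cx", "cy" (pixels), "eye" and "orientation" of the camera in the world; the wrist camera has in their place "tool_from_camera" (4x4, takes a point from camera to tool coordinates, whose origin is the TCP and whose axes are the flange's). Camera axes: x right, y down, z forward; pixel columns grow to the right and rows downward; lengths in m; the calibration is good to about 2 mm. A picture is of the moment at which its call begins: read the wrist's pose just before it. There is no depth.
- bot.job_done(): hands the job in; it is judged then, once.
The state is a dict: "clock": time; "qpos": joint angles; "qd": joint speeds; "joint_efforts": joint torques, N m; "position": TCP position; "tool_rot": TCP orientation; "force": force on the tool from outside, world axes, zero at the start; "moment": the same for the moment, N m; "grip_width": finger opening in m; "finger_force": force on a finger pad.
Only numpy, scipy, OpenCV 4.12 (cv2) and the standard library are available. Lean on these libraries where they do the work, as an engineer would, in place of code of your own. Each camera call takes 0.05 s, during which the arm holds its last target. There are 200 camera calls.

### The job

Test the guard switch: slide the black dust cover on the blue test stand fully open, then take the yellow key out of the wooden rack, pass its blade down through the slot and push it fully home against the spring, until its handle sits on the top plate. Finish while still holding the key down in the slot: the spring would push it out again. Leave the red key in its rack and do not disturb the other things on the bench.

Things in the scene. Friction and masses are not known exactly. Their poses are not given: they have to be found in the camera images.
- guard: blue test stand of the guard switch, fixed to the bench, 120 x 190 x 85 mm, with an aluminium top plate (90 x 150 mm, 12 mm thick, top face 85 mm above the bench). Origin at bench level straight below the middle of the slot; z up; the stand reaches from -60 to +130 mm along its y axis and 60 mm to either side along x. The cover slides along +y. Two 6 mm high guide rails run along y on the top plate at x = +33 and -33 mm.
- slot_mouth (a point): middle of the slot's mouth on the upper face of the top plate, axes as the stand's. The slot is 8 mm wide along x and 32 mm long along y and goes down through the 12 mm top plate; below it is a wider hollow with the spring plunger.
- cover (a joint): travel of the black dust cover in m: 0 = slot covered, 0.060 = fully open (end stop). It slides along the stand's +y, stays where it is left and takes about 1.5 N to move. The cover is 4.5 mm thick, its plate reaches 25 mm to the -y side and 45 mm to the +y side of the slot's middle when closed.
- cover_knob (a point): middle of the top of the cover's knob: an upright black round knob 18 mm in diameter on a 12 mm neck; the knob part is 20 mm tall, its top is 34 mm above the top plate. It moves with the cover.
- plunger (a joint): how far the spring plunger under the slot is pressed down, in m: 0 = free (its top face 36 mm below the slot's mouth), 0.014 = key fully home, stop at 0.016. The spring pushes up with about 4 N at first contact and 8 N when the key is home. An orange pointer in the slit at the front of the stand goes down with it, from the red mark to the green one.
- rack: fixed wooden rack 60 x 160 x 56 mm with two upright pockets (9 x 34 mm) 45 mm to either side of its middle along its y axis; origin at the middle of its underside. The yellow key stands in one of the pockets and the red one in the other; which is which varies. The keys stand with blade down and the handle resting on the rack's top, their axes along the rack's.
- yellow_key: key with a yellow ribbed handle, 80 g. Origin at the middle of the blade's lower end; z up along the key. The steel blade is 6 mm thick along x and 30 mm wide along y (its last 6 mm only 4 x 26 mm) and 50 mm long; the handle above it is 16 mm thick along x, 42 mm wide along y and 50 mm tall (z = 50 to 100 mm). The key is the same turned half round.
- key_shoulder (a point): middle of the flat underside of the yellow key's handle, where the blade begins, 50 mm above the blade's lower end. It meets the top plate when the key is home.
- red_key: spare key with a red handle of the same size as the yellow one's, but a worn blade only 28 mm long; it stays in the rack. Origin 50 mm below the underside of its handle, on its axis.
- tape_measure: yellow tape measure lying on the bench, 71 x 96 x 37 mm, loose; origin at the middle of its underside. Leave it alone.
- sleeve: grey metal sleeve standing on the bench, 22 mm diameter, 46 mm tall, loose; origin at the middle of its underside. Leave it alone.
There are look-alikes about, which are no part of the job. Several things have the shape of the yellow_key; the one meant has the colours described above.

How it is judged:
By the outcome, as a careful person would: the job done as asked, in the order asked, and still so for the second after the job is handed in, while the arm keeps its last pose, push and grip.
It also fails if it takes over 51 s, if anything falls off the work surface, if the arm or the gripper's body presses on something with over 40 N, if the wrist force passes 120 N, or if a joint passes its speed limit or range.

## Working session

There is one attempt and no reset: what is moved stays moved. The work goes in short steps, Python scripts to look and compute and a tool call to move; the robot and the scene stay as the last step left them, time stands still between calls to the robot, and variables do not carry over. Pictures are saved under pics/ and viewed, at most 10 in all, crops included, and the job is handed in when it is done.

Besides the shell and the picture viewer there is one more tool, called as a command line: name --argument value ..., lists and objects as JSON in quotes. send_rows: Moves the arm, as the interface text tells. Its arguments: {"type":"object","properties":{"plan":{"type":"string"},"grip_force":{"type":"number"}},"required":["plan"]}

```bash
mkdir -p pics; ls
cat > h.py <<'E'
import numpy as np, cv2
from scipy.spatial.transform import Rotation as Ro
from workcell import observe, imaging, bot
def rot(o):
    o=np.array(o,float)
    if o.shape==(3,3): return o
    if o.size==3: return Ro.from_euler('xyz',o).as_matrix()
    return Ro.from_quat(o).as_matrix()
def grab(name,fn=None):
    s=observe(); f=imaging.grab_frame(name)
    if fn: cv2.imwrite('pics/'+fn,f['color'][:,:,::-1])
    if 'eye' in f: f['R']=rot(f['orientation']); f['e']=np.array(f['eye'])
    else:
        T=np.array(f['tool_from_camera']); Rt=rot(s['tool_rot'])
        f['R']=Rt@T[:3,:3]; f['e']=np.array(s['position'])+Rt@T[:3,3]
    return f
def ray(f,u,v):
    d=f['R']@np.array([(u-f['cx'])/f['fx'],(v-f['cy'])/f['fy'],1]); return f['e'],d/np.linalg.norm(d)
def plane(f,u,v,z):
    e,d=ray(f,u,v); return e+d*(z-e[2])/d[2]
def proj(f,p):
    c=f['R'].T@(np.array(p)-f['e']); return c[0]/c[2]*f['fx']+f['cx'],c[1]/c[2]*f['fy']+f['cy']
E
python3 - <<'E'
from h import *
s=observe(); print(s, bot.tcp_to_grasp)
a=[grab(n,n+'0.png') for n in('scene','side','wrist')]
for f in a: print(f['e'],f['R'].round(3).tolist(),f['fx'],f['cx'],f['cy'], f.get('orientation'))
E
```

```text
pics
{'clock': 0.0, 'qpos': array([-0.07019264,  0.52203168, -0.03633146,  1.5999946 ,  0.02122668,
        1.02108309, -0.11280764]), 'qd': array([ 0.0008516 , -0.00102413,  0.00037751,  0.00057366, -0.00136412,
        0.00014155,  0.00135977]), 'joint_efforts': array([-4.24098413e-03, -9.27110124e+01,  1.97758444e+00, -3.69928443e+01,
        1.76317629e-02,  8.19846697e-03, -6.58496788e-05]), 'position': array([ 6.24646782e-01, -4.80117812e-05,  2.09019496e-01]), 'tool_rot': array([-3.14046617e+00,  1.00560517e-04,  1.57078864e+00]), 'force': array([-1.01888486,  0.48077911, -0.30888094]), 'moment': array([ 0.00472551, -0.10597433, -0.02666723]), 'finger_force': 0.0, 'grip_width': 0.08518171049408817} 0.0187
[0.10597668 0.44412549 0.52560761] [[-0.808, -0.304, 0.504], [-0.589, 0.421, -0.69], [-0.003, -0.855, -0.519]] 358.27870797667055 263.48436960882395 193.45460160644234 [-2.11665827  0.00272331 -2.51229823]
[ 0.17872362 -0.88897404  0.62832242] [[0.905, -0.248, 0.347], [-0.426, -0.493, 0.758], [-0.017, -0.834, -0.552]] 451.32801274215404 262.36494452762463 195.226055769114 [-2.15519618  0.01678717 -0.44017785]
[0.62549955 0.07698323 0.37305319] [[1.0, -0.001, -0.002], [-0.001, -0.954, -0.301], [-0.001, 0.301, -0.954]] 274.95716863760316 253.59196075818141 196.22685422452452 None
```

View pics/scene0.png

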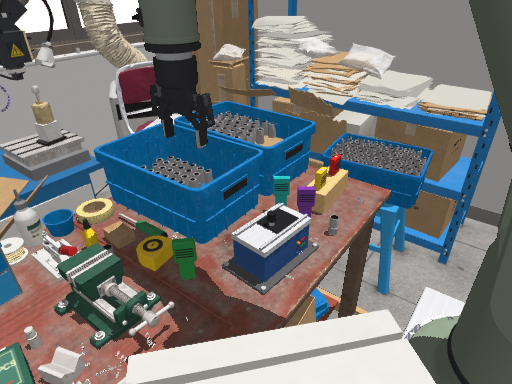

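View pics/side0.png

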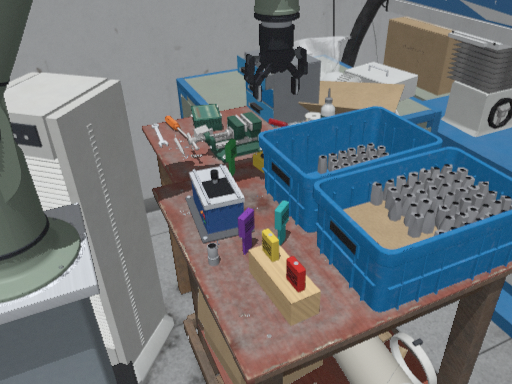

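View pics/wrist0.png

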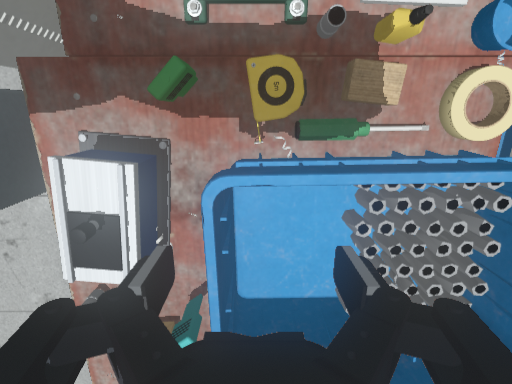

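The scene view shows the stand with its knob at about (271,213), the yellow key at (321,175) and the red key at (335,163). Purple and teal look-alikes stand between the stand and the rack. In the side view the knob is at (214,172), yellow at (271,245) and red at (296,273). In the wrist view the cover and knob are at (88,230).

```bash
cat >> h.py <<'E'
def tri(fs,uvs):
    A=np.zeros((3,3));b=np.zeros(3)
    for f,(u,v) in zip(fs,uvs):
        e,d=ray(f,u,v);P=np.eye(3)-np.outer(d,d);A+=P;b+=P@e
    p=np.linalg.solve(A,b); return p,[np.round(np.array(proj(f,p))-uv,1).tolist() for f,uv in zip(fs,uvs)]
def blobs(f,lo,hi,amin=25):
    h=cv2.cvtColor(f['color'],cv2.COLOR_RGB2HSV)
    m=cv2.inRange(h,lo,hi); n,l,st,c=cv2.connectedComponentsWithStats(m)
    return [(st[i].tolist(),c[i].round(1).tolist()) for i in range(1,n) if st[i][4]>=amin]
E
python3 - <<'E'
from h import *
S=grab('scene');D=grab('side')
for nm,lo,hi in(('yel',(22,150,120),(32,255,255)),('red',(0,200,120),(6,255,255)),('pur',(130,100,50),(150,255,255)),('teal',(80,150,80),(92,255,255))):
    print(nm,'S',blobs(S,lo,hi),'\n  D',blobs(D,lo,hi))
print('knob',tri([S,D],[(271,210),(214,170)]))
a=cv2.resize(S['color'][150:290,220:360],None,fx=4,fy=4,interpolation=cv2.INTER_CUBIC)
cv2.imwrite('pics/sc.png',a[:,:,::-1])
a=cv2.resize(D['color'][155:325,180:330],None,fx=3.5,fy=3.5,interpolation=cv2.INTER_CUBIC)
cv2.imwrite('pics/sd.png',a[:,:,::-1])
E
```

```text
yel S [([12, 45, 11, 11, 46], [16.0, 51.2]), ([315, 166, 12, 24, 180], [320.1, 177.6]), ([82, 228, 16, 19, 194], [89.5, 236.9]), ([136, 236, 37, 35, 708], [154.8, 253.4]), ([147, 242, 11, 6, 43], [152.4, 244.7])] 
  D [([253, 152, 10, 18, 120], [257.5, 160.4]), ([262, 229, 17, 32, 281], [271.1, 245.0])]
red S [([329, 154, 12, 21, 127], [333.7, 164.2])] 
  D []
pur S [([297, 186, 19, 31, 381], [305.6, 199.3])] 
  D [([238, 208, 16, 47, 513], [245.9, 228.1])]
teal S [([273, 176, 17, 29, 353], [280.8, 188.1])] 
  D [([275, 201, 14, 44, 331], [280.6, 219.8])]
knob (array([ 0.44641909, -0.04926025,  0.12125681]), [[0.6, 0.5], [0.5, -0.5]])
```

View pics/sc.png

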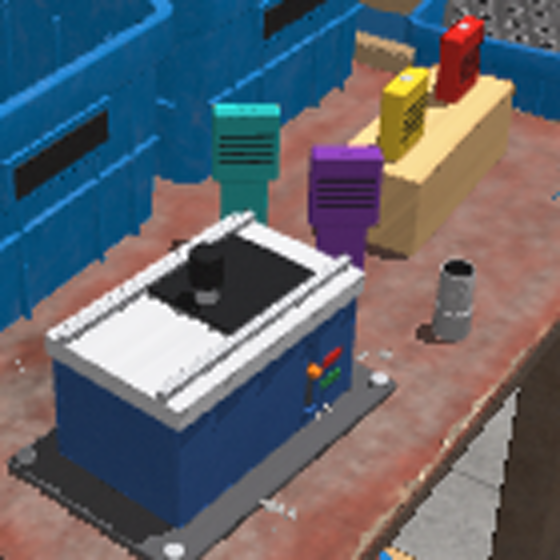

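View pics/sd.png

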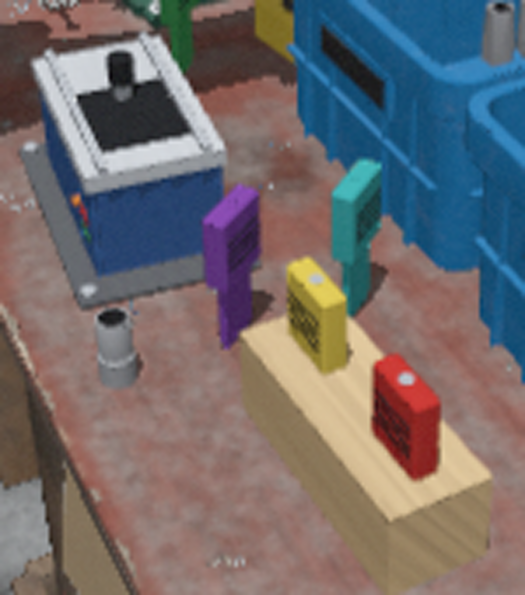

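Run:
```python
from h import *
S=grab('scene');D=grab('side')
def s(u,v): return (220+u/4,150+v/4)
def d(u,v): return (180+u/3.5,155+v/3.5)
for n,a,b,z in (('yel',s(408,76),d(315,273),.106),('red',s(465,25),d(406,376),.106),('pur',s(345,152),d(240,198),.1),('teal',s(247,106),d(365,170),.1),('slv',s(458,268),d(113,317),.046),('rackc1',s(417,180),d(243,340),.056),('pA',s(47,345),d(150,38),.085),('pB',s(178,415),d(33,65),.085),('pC',s(362,275),d(85,185),.085),('pD',s(243,215),d(222,160),.085)):
    p,r=tri([S,D],[a,b]); print(n,p.round(4),r,'pl',plane(S,*a,z).round(3),plane(D,*b,z).round(3))
for q in ((490,480),(390,522),(243,340)): print('rack',plane(D,*d(*q),.056).round(4))
for q in ((513,82),(417,180)): print('rackS',plane(S,*s(*q),.056).round(4))
```

```text
yel [ 0.4634 -0.2953  0.1077] [[-0.3, -0.3], [-0.4, 0.5]] pl [ 0.463 -0.297  0.106] [ 0.466 -0.292  0.106]
red [ 0.4684 -0.3863  0.1068] [[-0.3, -0.3], [-0.4, 0.4]] pl [ 0.468 -0.387  0.106] [ 0.47  -0.385  0.106]
pur [ 0.4578 -0.2049  0.0986] [[-1.0, -1.0], [-1.2, 1.2]] pl [ 0.452 -0.2    0.1  ] [ 0.461 -0.204  0.1  ]
teal [ 0.5338 -0.2151  0.1009] [[-0.9, -0.9], [-1.0, 1.2]] pl [ 0.53  -0.214  0.1  ] [ 0.538 -0.211  0.1  ]
slv [ 0.3772 -0.2072  0.0444] [[-0.2, -0.1], [-0.2, 0.1]] pl [ 0.376 -0.205  0.046] [ 0.377 -0.209  0.046]
rackc1 [ 0.4345 -0.2668  0.0529] [[0.5, 0.4], [0.6, -0.5]] pl [ 0.434 -0.263  0.056] [ 0.431 -0.271  0.056]
pA [0.4918 0.0239 0.0815] [[-0.0, -0.0], [-0.0, 0.0]] pl [0.489 0.027 0.085] [0.49  0.018 0.085]
pB [0.4081 0.0274 0.0805] [[0.2, 0.1], [0.1, -0.1]] pl [0.406 0.031 0.085] [0.406 0.02  0.085]
pC [ 0.3942 -0.1224  0.0798] [[0.4, 0.4], [0.4, -0.4]] pl [ 0.392 -0.116  0.085] [ 0.391 -0.131  0.085]
pD [ 0.4792 -0.1346  0.0795] [[0.3, 0.3], [0.3, -0.3]] pl [ 0.476 -0.128  0.085] [ 0.475 -0.143  0.085]
rack [ 0.4984 -0.4218  0.056 ]
rack [ 0.441  -0.4244  0.056 ]
rack [ 0.4315 -0.2711  0.056 ]
rackS [ 0.4416 -0.4206  0.056 ]
rackS [ 0.4342 -0.2631  0.056 ]
```

The crops show the stand's plate corners, the knob on the cover's +y side, and the yellow key in the rack pocket nearer the stand. Triangulated heights match the given sizes: knob 0.121, key top 0.107, sleeve 0.044 m. The stand is turned about -5° and the rack about +3°. I'm moving above the knob.

send_rows --plan "-0.01 -0.036 0 0 0 1 0.085; -0.02 -0.072 0 0 0 2 0.085; -0.03 -0.107 0 0 0 3 0.07; -0.04 -0.142 0 0 0 4 0.06; -0.049 -0.178 0 0 0 5 0.06; -0.049 -0.178 0.03 0 0 5 0.06; -0.049 -0.178 0.05 0 0 5 0.06; -0.049 -0.178 0.05 0 0 5 0.06; -0.049 -0.178 0.05 0 0 5 0.06" --grip_force 30

```text
clock: 1.1
position: [0.4468, -0.049, 0.1596]
tool_rot: [-3.14, 0.0, 1.483]
force: [-0.5, -0.3, -0.1]
grip_width: 0.0602
finger_force: 0.0
```

Run:
```python
from h import *
f=grab('wrist','w1.png');s=observe();print(s['position'],s['tool_rot'],s['clock'])
print(proj(f,[.4464,-.0493,.119]))
```

```text
[ 0.44740619 -0.04894093  0.16019678] [-3.14149585e+00 -1.45250310e-05  1.48361552e+00] 1.15
(np.float64(252.5576679327104), np.float64(211.68719300559593))
```

View pics/w1.png

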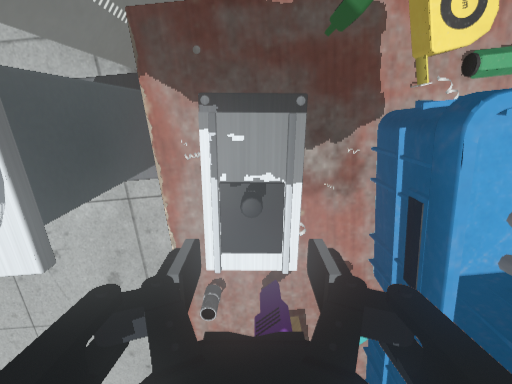

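The wrist view shows the stand square with the tool. The cover spans rows 182–253, the knob is at about (252,203), and the fingers straddle the stand. I'm refining the knob position.

Run:
```python
from h import *
S=grab('scene');D=grab('side');W=grab('wrist')
print(tri([S,D],[(272,211.7),(214.6,171.3)]))
g=cv2.cvtColor(W['color'],cv2.COLOR_RGB2GRAY)[185:252,235:270]
print(g[::3,::3])
for u,v in((252,203),(252,197)): print(plane(W,u,v,.119))
y0=plane(W,252,182,.0895);y1=plane(W,252,253,.0895);print('cover ends',y0,y1)
for u,v in((206,268),(296,270)): print('plate end',plane(W,u,v,.085))
for u,v in((221,253),(283,253)): print('cover x',plane(W,u,v,.0895))
```

```text
(array([ 0.44606121, -0.05067702,  0.11760997]), [[0.1, 0.1], [0.1, -0.1]])
[[ 86  85 101 100  76  73  72  72  71  71  91  92]
 [104 102 101 100  74  73  73  72  71  71  91  92]
 [104 102 100  93  77  77  85  71  71  71  91  92]
 [102 101  99  73  72  71  71  71  72  71  91  92]
 [102 101  75  73  74  77  71  70  70  93  92  91]
 [102 101  74  93 102  98  92  81  70  93  92  91]
 [101 101  91 103 101  97  93  89  77  92  92  91]
 [101 100 100 102 100  97  93  89  83  92  91  92]
 [100  99  97  98  96  94  91  87  83  92  91  91]
 [100  99  90  96  94  91  90  86  81  92  92  91]
 [100  99  98  88  90  88  86  86  93  92  92  91]
 [ 99  98  98  96  97  96  94  94  93  92  92  91]
 [ 99  98  98  98  96  95  95  94  93  92  92  92]
 [ 99  99  97  97  97  95  95  94  94  93  92  92]
 [ 99  98  98  97  96  96  95  94  94  93  93  92]
 [ 99  98  98  97  96  96  95  95  94  93  93  93]
 [ 99  98  98  97  96  96  95  96  94  94  93  93]
 [ 99  99  98  97  96  96  95  95  94  94  93  93]
 [ 98  98  98  97  97  95  96  95  95  94  94  94]
 [ 99  98  98  97  96  96  96  95  95  95  95  94]
 [ 99  99  97  98  97  97  96  96  95  94  95  94]
 [ 99  98  98  97  97  97  96  96  96  95  94  93]
 [ 98  99  99  98  97  97  96  95  95  96  94  94]]
[ 0.44764602 -0.04224195  0.119     ]
[ 0.4480936  -0.03728936  0.119     ]
cover ends [ 0.44836436 -0.03280565  0.0895    ] [ 0.44204514 -0.10272966  0.0895    ]
plate end [ 0.39470488 -0.11783336  0.085     ]
plate end [ 0.48381718 -0.12807488  0.085     ]
cover x [ 0.41245298 -0.1000909   0.0895    ]
cover x [ 0.47164465 -0.10536908  0.0895    ]
```

send_rows --plan "0.002 0 0.025 0 0 0 0.06; 0.002 0 0.05 0 0 0 0.06; 0.002 0 0.062 0 0 0 0.06; 0.002 0 0.062 0 0 0 0.03; 0.002 0 0.062 0 0 0 0.01; 0.002 0 0.062 0 0 0 0.01; 0.002 0 0.062 0 0 0 0.01; 0.002 0 0.062 0 0 0 0.01; 0.002 0 0.062 0 0 0 0.01" --grip_force 25

```text
clock: 2.05
position: [0.4476, -0.0471, 0.0983]
tool_rot: [3.14, -0.0, 1.483]
force: [0.5, 0.1, 0.1]
grip_width: 0.01
finger_force: 0.0
```

The fingers shut to 10 mm with no contact, so they missed the knob. I need to look.

Run:
```python
from h import *
f=grab('wrist');d=grab('side');s=observe();print(s['position'],s['grip_width'],s['finger_force'])
a=cv2.resize(d['color'][120:220,170:290],(600,500),interpolation=cv2.INTER_CUBIC)
a=np.hstack([cv2.resize(a,(400,333)),cv2.resize(f['color'][100:350,150:400],(333,333))])
cv2.imwrite('pics/k.png',a[:,:,::-1])
```

```text
[ 0.44739038 -0.04704495  0.09799193] 0.009922548863789874 0.0
```

View pics/k.png

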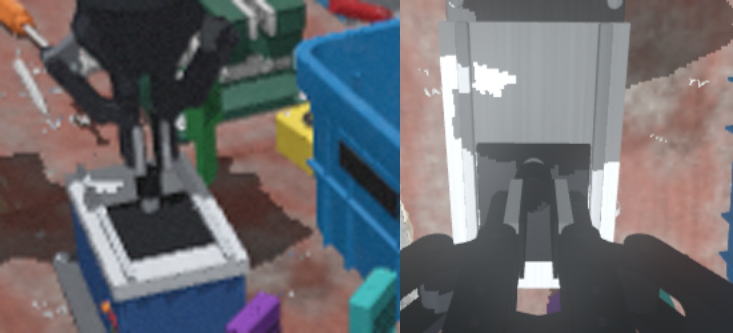

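The left half (side view) shows the pads directly around or above the knob. The right half (wrist view) shows the knob foot at about (535,165) in the crop, between the fingers. I'll check this numerically.

Run:
```python
from h import *
f=grab('wrist');d=grab('side');S=grab('scene')
for y in(-.03,-.04,-.05,-.06):
  x=.447+(y+.047)*.087
  for z in (.0895,.099,.119):
    w=proj(f,[x,y,z]);q=proj(d,[x,y,z]);r=proj(S,[x,y,z])
    print(y,z,'W crop',round(400+(w[0]-150)*1.333),round((w[1]-100)*1.333),'D crop',round((q[0]-170)*3.33),round((q[1]-120)*3.33),'S',np.round(r,1))
t=[.4474,-.047,.098];w=proj(f,t);print('tcp',400+(w[0]-150)*1.333,(w[1]-100)*1.333)
a=cv2.resize(S['color'][180:260,225:320],None,fx=5,fy=5,interpolation=cv2.INTER_CUBIC)
b=cv2.resize(f['color'][190:300,210:300],(328,400),interpolation=cv2.INTER_CUBIC)
cv2.imwrite('pics/k2.png',np.hstack([a,b])[:,:,::-1]); print(observe()['joint_efforts'])
```

```text
-0.03 0.0895 W crop 536 139 D crop 145 191 S [265.1 227.5]
-0.03 0.099 W crop 536 146 D crop 144 179 S [265.1 223.7]
-0.03 0.119 W crop 536 162 D crop 141 154 S [265.1 215.6]
-0.04 0.0895 W crop 536 158 D crop 149 198 S [268.3 225.3]
-0.04 0.099 W crop 536 165 D crop 148 186 S [268.4 221.5]
-0.04 0.119 W crop 536 184 D crop 145 161 S [268.4 213.4]
-0.05 0.0895 W crop 536 176 D crop 152 205 S [271.5 223.1]
-0.05 0.099 W crop 536 184 D crop 151 194 S [271.5 219.3]
-0.05 0.119 W crop 536 204 D crop 149 168 S [271.6 211.3]
-0.06 0.0895 W crop 536 193 D crop 156 213 S [274.6 221. ]
-0.06 0.099 W crop 536 202 D crop 155 201 S [274.7 217.2]
-0.06 0.119 W crop 536 225 D crop 153 175 S [274.8 209.2]
tcp 537.081308274351 177.55783598858494
[ 6.51883704e-03 -6.98764086e+01  1.94318958e+00 -2.33896029e+01
  1.11476763e-02  6.63786879e-03  3.66330069e-04]
```

View pics/k2.png

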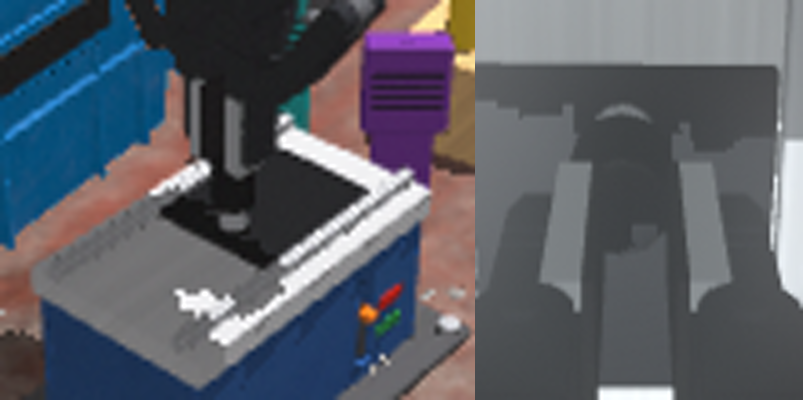

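The pads seem to straddle the knob, but no force is reported. I'll close further as a test.

send_rows --plan "0 0 0 0 0 0 0; 0 0 0 0 0 0 0; 0 0 0 0 0 0 0; 0 0 0 0 0 0 0" --grip_force 25

```text
clock: 2.63
position: [0.4471, -0.047, 0.0976]
tool_rot: [-3.141, 0.0, 1.484]
force: [-1.4, -0.6, 0.1]
grip_width: 0.0
finger_force: 0.0
```

Run:
```python
from h import *
f=grab('wrist')
g=cv2.cvtColor(f['color'],cv2.COLOR_RGB2GRAY).astype(int)
print([ (v,g[v,230],g[v,282]) for v in range(196,216)])
for v in (206,208,210): print(plane(f,230,v,.0895), plane(f,282,v,.0895))
a=cv2.resize(f['color'][180:300,190:310],(600,600),interpolation=cv2.INTER_CUBIC)
a=cv2.convertScaleAbs(a,alpha=2.2)
cv2.imwrite('pics/k3.png',a[:,:,::-1])
```

```text
[(196, np.int64(165), np.int64(156)), (197, np.int64(164), np.int64(157)), (198, np.int64(164), np.int64(157)), (199, np.int64(164), np.int64(157)), (200, np.int64(164), np.int64(156)), (201, np.int64(163), np.int64(156)), (202, np.int64(163), np.int64(156)), (203, np.int64(163), np.int64(157)), (204, np.int64(162), np.int64(157)), (205, np.int64(162), np.int64(156)), (206, np.int64(162), np.int64(157)), (207, np.int64(148), np.int64(144)), (208, np.int64(88), np.int64(86)), (209, np.int64(89), np.int64(74)), (210, np.int64(88), np.int64(75)), (211, np.int64(88), np.int64(76)), (212, np.int64(87), np.int64(76)), (213, np.int64(87), np.int64(76)), (214, np.int64(87), np.int64(76)), (215, np.int64(86), np.int64(77))]
[ 0.43344746 -0.02973191  0.0895    ] [ 0.46781333 -0.0327769   0.0895    ]
[ 0.43328657 -0.03113363  0.0895    ] [ 0.46773236 -0.03418562  0.0895    ]
[ 0.43312493 -0.03254189  0.0895    ] [ 0.467651  -0.0356009  0.0895   ]
```

View pics/k3.png

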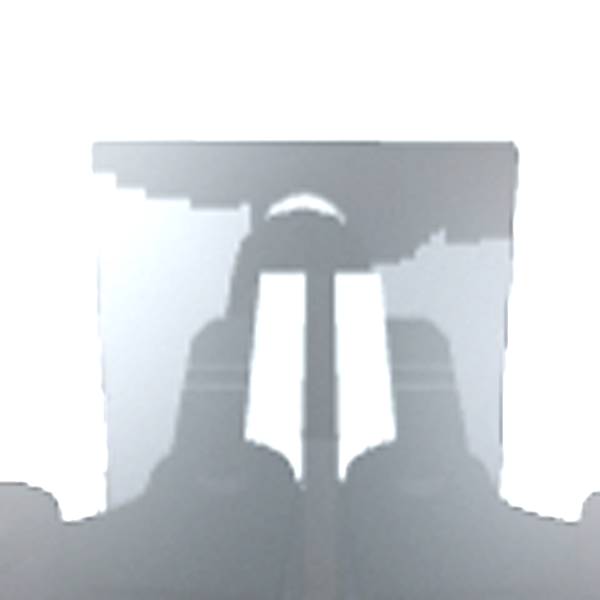

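The cover has not moved. The shut fingertips look like they are just above the knob, so the true tips sit higher than the TCP reading suggests. I'll open, go a little lower and try again.

send_rows --plan "0 0 0 0 0 0 0.04; 0 0 0 0 0 0 0.04; 0 0 0 0 0 0 0.04; 0 0 0.003 0 0 0 0.04; 0 0 0.006 0 0 0 0.04; 0 0 0.006 0 0 0 0.01; 0 0 0.006 0 0 0 0.01; 0 0 0.006 0 0 0 0.01; 0 0 0.006 0 0 0 0.01;0 0 0.006 0 0 0 0.01" --grip_force 25

```text
clock: 3.52
position: [0.4453, -0.047, 0.0913]
tool_rot: [-3.138, 0.0, 1.483]
force: [-9.5, 1.2, 6.9]
grip_width: 0.0159
finger_force: 24.3
```

send_rows --plan "0 0 0 0 0 0 0.04; 0 0 0 0 0 0 0.04; 0 -0.002 0 0 0 0 0.04; 0 -0.002 0.003 0 0 0 0.04; 0 -0.002 0.006 0 0 0 0.04; 0 -0.002 0.006 0 0 0 0.04"

```text
clock: 4.02
position: [0.445, -0.0468, 0.085]
tool_rot: [-3.141, 0.0, 1.484]
force: [-0.5, -0.5, -0.2]
grip_width: 0.0401
finger_force: 0.0
```

send_rows --plan "0 0 0 0 0 0 0.01; 0 0 0 0 0 0 0.01; 0 0 0 0 0 0 0.01; 0 0 0 0 0 0 0.01; 0 0 0 0 0 0 0.01" --grip_force 30

```text
clock: 4.43
position: [0.4451, -0.0469, 0.0857]
tool_rot: [-3.141, -0.0, 1.483]
force: [-1.8, -0.2, 3.3]
grip_width: 0.0163
finger_force: 29.2
```

The knob is held at 29 N, so I'm sliding the cover open.

send_rows --plan "0.01 0 0 0 0 0 0.01; 0.02 0 0 0 0 0 0.01; 0.03 0 0 0 0 0 0.01; 0.04 0 0 0 0 0 0.01; 0.05 0 0 0 0 0 0.01; 0.057 0 0 0 0 0 0.01; 0.06 0 0 0 0 0 0.01; 0.062 0 0 0 0 0 0.01; 0.062 0 0 0 0 0 0.01"

```text
clock: 5.18
position: [0.4504, 0.0125, 0.0854]
tool_rot: [-3.141, 0.003, 1.481]
force: [1.6, -25.6, -1.5]
grip_width: 0.0163
finger_force: 30.6
```

Run:
```python
from h import *
f=grab('wrist');s=observe();print(s['position'],s['force'],s['clock'])
```

```text
[0.45043726 0.01250963 0.08541262] [  2.3924655  -25.98088509  -2.9795078 ] 5.2333
```

It reached the end stop: 59.6 mm of travel with 26 N back-force. I'm releasing, rising and looking at the slot.

send_rows --plan "0.062 0 0 0 0 0 0.05; 0.062 0 0 0 0 0 0.05; 0.062 0 0 0 0 0 0.05; 0.062 0 -0.03 0 0 0 0.05; 0.062 0 -0.06 0 0 0 0.05; 0.042 0 -0.085 0 0 0 0.05; 0.01 0 -0.1 0 0 0 0.05; -0.02 0 -0.1 0 0 0 0.05; -0.02 0 -0.1 0 0 0 0.05; -0.02 0 -0.1 0 0 0 0.05"

```text
clock: 6.07
position: [0.4488, -0.0057, 0.1859]
tool_rot: [3.141, -0.0, 1.481]
force: [-0.7, 0.9, -0.3]
grip_width: 0.0499
finger_force: 0.0
```

Run:
```python
from h import *
f=grab('wrist');s=observe();print(s['position'],s['tool_rot'],s['clock'])
np.save('w_slot.npy',f['color'])
a=cv2.resize(f['color'][100:300,160:360],(600,600),interpolation=cv2.INTER_CUBIC)
cv2.imwrite('pics/slot.png',a[:,:,::-1])
g=cv2.cvtColor(f['color'],cv2.COLOR_RGB2GRAY)
m=(g<60).astype(np.uint8);n,l,st,c=cv2.connectedComponentsWithStats(m)
for i in range(1,n):
    x,y,w,h,A=st[i]
    if A>60: print(st[i],c[i].round(1),plane(f,*c[i],.085).round(4))
```

```text
[ 0.44883632 -0.00460514  0.18561066] [ 3.14149122e+00 -2.81607901e-04  1.48312361e+00] 6.1167
[ 196   21  171   53 1765] [297.7  42.5] [0.499  0.1222 0.085 ]
[302  87  11  20 100] [308.2  97.3] [0.5066 0.077  0.085 ]
[439  98  13  20 197] [444.7 107.7] [0.631  0.0567 0.085 ]
[498 142  14   8  69] [505.9 145.2] [0.6933 0.0168 0.085 ]
[469 144  30   7  70] [483.3 147. ] [0.672 0.017 0.085]
[238 165  30  16 319] [254.1 170.7] [0.4517 0.014  0.085 ]
[    0   228   512   156 35462] [272.1 339.3] [ 0.4547 -0.1948  0.085 ]
[361 345  11  21  62] [366.4 354.3] [ 0.5688 -0.2284  0.085 ]
```

View pics/slot.png

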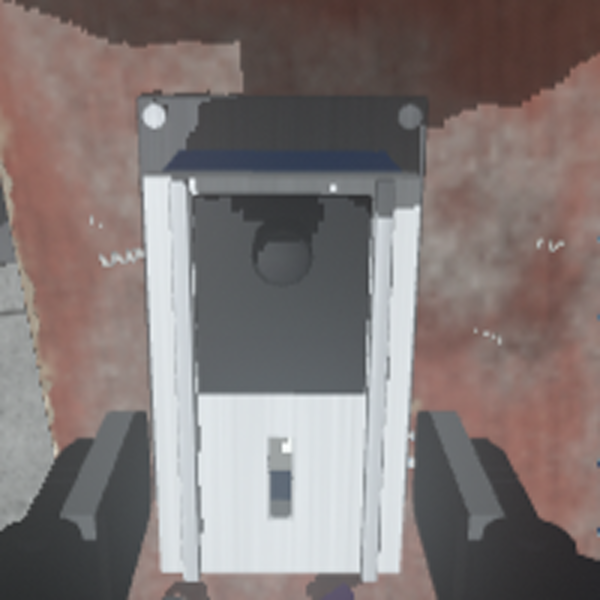

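The slot is at crop (281,478), rows 437–519, fully uncovered. The open cover's knob is at crop (282,258), and its true x is known from the grip, so it can calibrate the view. Now I'm measuring precisely.

Run:
```python
from h import *
f=grab('wrist')
g=cv2.cvtColor(f['color'],cv2.COLOR_RGB2GRAY).astype(int)
print(g[240:278:2,246:262])
m=np.zeros(g.shape,np.uint8); sub=g[236:280,240:268]; m[236:280,240:268]=(sub<190)
n,l,st,c=cv2.connectedComponentsWithStats(m); i=1+np.argmax(st[1:,4]); print(st[i],c[i])
print(cv2.minAreaRect(np.argwhere(l==i)[:,::-1].astype(np.float32)))
x,y,w,h,_=st[i]
for v in (y,y+h): print(plane(f,x+w/2-.5,v-.5,.085))
p=plane(f,x+w/2-.5,y+h/2-.5,.085);print('slot',p)
# rails at slot row
r=g[259]; d=np.abs(np.diff(r)); print([(u,d[u]) for u in range(205,305) if d[u]>15])
e=g[150:200,225:285]; print('knob rows'); print(g[166:202:2,236:274:2])
print('knob',plane(f,254,186,.119),proj(f,[.4504,.0125,.119]))
```

```text
[[223 223 225 226 224 225 227 227 226 226 229 225 223 226 227 226]
 [223 222 225 226 224 226 228 227 226 226 229 226 223 226 227 227]
 [223 222 224 226 224 225 227 227 226 226 229 225 223 226 227 226]
 [223 223 225 218 213 214 216 216 215 215 231 223 222 227 227 226]
 [223 223 225 190 163 160 160 160 197 200 245 219 217 226 227 227]
 [224 223 225 190 163 161 160 160 245 249 249 215 217 227 227 226]
 [224 224 225 182 163 161 161 161 161 161 161 190 216 227 227 227]
 [225 224 225 154 159 161 161 161 160 161 161 186 216 227 228 227]
 [224 224 225 167 160 160 160 160 160 161 160 186 216 228 228 227]
 [225 224 225 167 110 102 102 102 103 102 102 184 216 228 228 228]
 [225 225 225 191 117 102 102 102 102 102 102 153 215 228 228 227]
 [225 225 225 191 117 102 102 102 102 102 102 185 222 228 228 227]
 [225 225 225 191 117 102 102 103 102 102 102 184 221 228 228 227]
 [225 225 225 189 117 104 103 104 104 104 102 185 222 228 228 227]
 [226 225 225 180 136 131 132 131 132 131 132 200 223 228 228 227]
 [225 225 225 180 136 131 131 131 131 132 132 200 224 228 228 227]
 [225 225 225 184 150 134 13
[... 1232 characters left out ...]
89 88 88 76 59 70 87 86 83 81 78 73 60 79 81 80 80 80]
 [90 90 90 88 67 70 90 90 88 84 81 78 76 69 79 81 81 80 80]
 [91 89 89 88 65 92 91 90 88 87 83 79 76 72 73 82 81 81 80]
 [91 90 89 89 73 93 91 89 88 86 82 79 76 71 80 82 81 81 81]
 [91 90 89 89 83 85 91 88 87 84 82 78 77 70 82 82 81 82 81]
 [90 90 90 89 88 76 87 87 85 83 80 78 75 77 82 83 82 82 81]
 [90 90 90 90 89 88 78 83 83 81 78 75 78 84 84 83 83 83 82]
 [91 91 90 89 88 88 88 85 80 78 80 85 85 84 85 83 83 84 83]
 [92 90 91 90 89 89 88 88 87 86 87 85 85 85 85 84 84 84 84]
 [91 91 91 90 90 89 89 89 89 87 88 86 86 85 86 84 84 84 84]]
knob [0.45089531 0.00895484 0.119     ] (np.float64(253.06788533277017), np.float64(182.11109915318596))
```

send_rows --plan "-0.034 0.005 0 0 0 -1 0.05; -0.068 0.01 0 0 0 -2 0.05; -0.102 0.015 0 0 0 -3 0.05; -0.136 0.02 0 0 0 -4 0.05; -0.17 0.025 0 0 0 -5 0.05; -0.204 0.03 0 0 0 -6 0.05; -0.24 0.034 0 0 0 -7 0.05; -0.27 0.038 0 0 0 -8 0.05; -0.288 0.04 0 0 0 -8.2 0.05; -0.288 0.04 0 0 0 -8.2 0.05"

```text
clock: 7.0
position: [0.4635, -0.2982, 0.1849]
tool_rot: [-3.141, 0.001, 1.624]
force: [-0.4, -1.2, -0.2]
grip_width: 0.0497
finger_force: 0.0
```

send_rows --plan "0 0 0 0 0 0 0.06; 0 0 0 0 0 0 0.06"

```text
clock: 7.17
position: [0.4641, -0.2938, 0.1851]
tool_rot: [-3.141, -0.001, 1.628]
force: [0.3, 0.5, -0.3]
grip_width: 0.0602
finger_force: 0.0
```

Run:
```python
from h import *
f=grab('wrist','key.png');s=observe();print(s['position'],s['tool_rot'],s['clock'])
for lo,hi in (((20,120,80),(34,255,255)),((0,150,80),(6,255,255))):
  for st,c in blobs(f,lo,hi): print(st,c,plane(f,*c,.106).round(4))
h=cv2.cvtColor(f['color'],cv2.COLOR_RGB2HSV);m=cv2.inRange(h,(20,120,80),(34,255,255))
n,l,st,c=cv2.connectedComponentsWithStats(m);i=1+np.argmax([ (np.hypot(c[k][0]-253,c[k][1]-196)<110)*st[k][4] for k in range(1,n)])
print(cv2.minAreaRect(np.argwhere(l==i)[:,::-1].astype(np.float32)))
```

```text
[ 0.46415143 -0.29371149  0.18532369] [-3.14133647e+00 -8.15416082e-04  1.62863691e+00] 7.2167
[246, 166, 17, 50, 277] [255.0, 178.9] [ 0.4649 -0.2768  0.106 ]
[250, 270, 11, 26, 90] [256.5, 287.4] [ 0.4731 -0.392   0.106 ]
[247, 275, 3, 21, 28] [247.5, 285.2] [ 0.4637 -0.3898  0.106 ]
((254.0, 190.5), (49.0, 16.0), 90.0)
```

View pics/key.png

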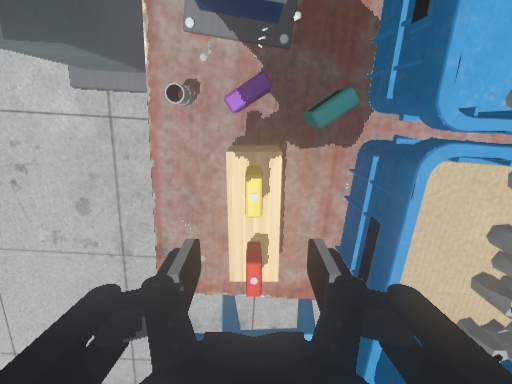

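The wrist view shows the yellow key's top centred at (254,197) and the rack square with the tool. The red key at (254,280) and the purple and teal pieces are clear of the fingers. I'm descending to the handle.

send_rows --plan "-0.001 -0.001 0.03 0 0 0 0.06; -0.001 -0.001 0.06 0 0 0 0.06; -0.001 -0.001 0.09 0 0 0 0.06; -0.001 -0.001 0.115 0 0 0 0.06; -0.001 -0.001 0.13 0 0 0 0.06; -0.001 -0.001 0.138 0 0 0 0.06; -0.001 -0.001 0.138 0 0 0 0.06"

```text
clock: 7.8
position: [0.4623, -0.295, 0.0463]
tool_rot: [-3.14, -0.001, 1.628]
force: [0.3, 0.4, -0.2]
grip_width: 0.06
finger_force: 0.0
```

send_rows --plan "0 0 0 0 0 0 0.005; 0 0 0 0 0 0 0.005; 0 0 0 0 0 0 0.005; 0 0 0 0 0 0 0.005; 0 0 0 0 0 0 0.005; 0 0 0 0 0 0 0.005; 0 0 0 0 0 0 0.005" --grip_force 60

```text
clock: 8.38
position: [0.4632, -0.2966, 0.0486]
tool_rot: [3.14, 0.001, 1.627]
force: [-0.5, 1.3, 9.4]
grip_width: 0.0152
finger_force: 62.0
```

send_rows --plan "0 0 -0.01 0 0 0 0.005; 0 0 -0.025 0 0 0 0.005; 0 0 -0.045 0 0 0 0.005; 0 0 -0.065 0 0 0 0.005; 0 0 -0.09 0 0 0 0.005; 0 0 -0.115 0 0 0 0.005; 0 0 -0.13 0 0 0 0.005; 0 0 -0.135 0 0 0 0.005; 0 0 -0.135 0 0 0 0.005"

```text
clock: 9.13
position: [0.4631, -0.2967, 0.1842]
tool_rot: [3.139, 0.001, 1.627]
force: [-0.5, 0.0, -1.0]
grip_width: 0.0153
finger_force: 60.6
```

send_rows --plan "0.025 -0.001 0 0 0 1 0.005; 0.055 -0.002 0 0 0 2 0.005; 0.088 -0.004 0 0 0 3.5 0.005; 0.12 -0.005 0 0 0 5 0.005; 0.15 -0.007 0 0 0 6.5 0.005; 0.18 -0.008 0 0 0 8 0.005; 0.203 -0.01 0 0 0 8.25 0.005; 0.214 -0.01 0 0 0 8.25 0.005; 0.214 -0.01 0.01 0 0 8.25 0.005; 0.214 -0.01 0.03 0 0 8.25 0.005"

```text
clock: 9.97
position: [0.4413, -0.0825, 0.1529]
tool_rot: [3.14, -0.0, 1.484]
force: [1.0, -1.5, -0.5]
grip_width: 0.0154
finger_force: 60.5
```

send_rows --plan "0 0 0 0 0 0 0.005; 0 0 0 0 0 0 0.005; 0 0 0 0 0 0 0.005"

```text
clock: 10.22
position: [0.4405, -0.0835, 0.1528]
tool_rot: [-3.141, 0.0, 1.482]
force: [-0.1, -0.4, -0.7]
grip_width: 0.015
finger_force: 60.5
```

Run:
```python
from h import *
f=grab('wrist');s=observe();print(s['position'],s['tool_rot'],s['clock'],s['force'],s['grip_width'])
d=grab('side');S=grab('scene')
np.savez('ins.npz',w=f['color'],d=d['color'],s=S['color'])
R=cv2.resize
a=R(f['color'][160:290,205:301],(443,600),interpolation=cv2.INTER_CUBIC)
b=R(d['color'][130:220,180:250],(357,300),interpolation=cv2.INTER_CUBIC)[:300,:357]
b=cv2.resize(d['color'][130:216,170:272],(357,300),interpolation=cv2.INTER_CUBIC)
c=cv2.resize(S['color'][160:246,225:327],(357,300),interpolation=cv2.INTER_CUBIC)
cv2.imwrite('pics/ins.png',np.hstack([a,np.vstack([b,c])])[:,:,::-1])
```

```text
[ 0.44080556 -0.08359528  0.15304838] [3.14147810e+00 4.50112824e-05 1.48209197e+00] 10.2667 [ 0.98176515  0.06598367 -0.03613754] 0.015327059541701759
```

View pics/ins.png

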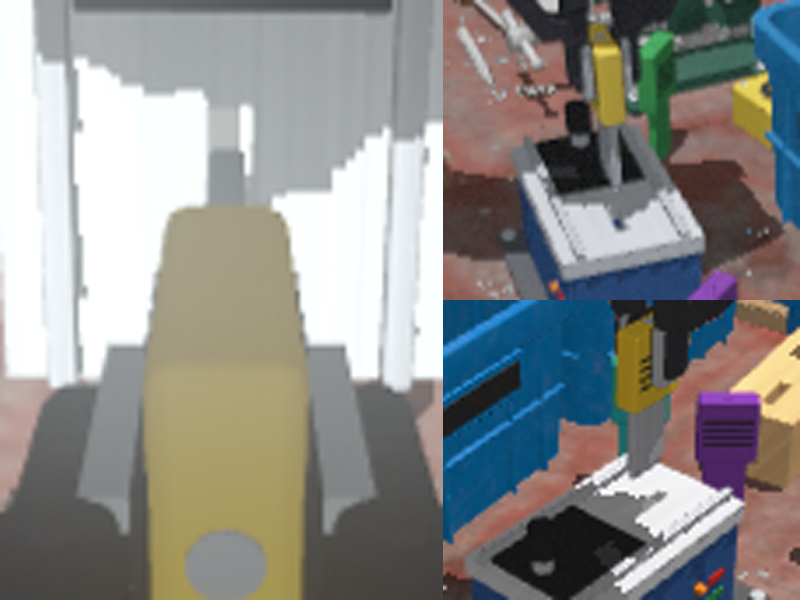

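The wrist crop shows the slot column centred at 230 and the handle centred at 229.5, so lateral alignment is good. The side view shows the blade tip at crop (613,183) above the slot at (620,222), and the scene view shows the tip at (645,472). I'm checking the offset along y.

Run:
```python
from h import *
f=grab('wrist');d=grab('side');S=grab('scene')
ax=np.array([.0877,.9961,0]);ay=np.array([.9961,-.0877,0]);t=np.array([.4408,-.0836,0])
def rel(n,p): q=np.array(p)*[1,1,0]-t; print(n,'tool x,y mm',(q@ax*1e3).round(1),(q@ay*1e3).round(1),np.round(p,4))
rel('side tip',plane(d,218.6,182.3,.110)); rel('side slot',plane(d,220.6,193.4,.085))
rel('tri tip',tri([S,d],[(282.9,208.7),(218.6,182.3)])[0])
rel('handle front bottom',plane(f,205+229.5/4.615-.4,205.5,.160))
rel('slot vis +y end',plane(f,205+230/4.615-.4,160+105/4.615-.4,.085))
print('disk',205+226/4.615,160+565/4.615); rel('top disk',plane(f,205+226/4.615-.4,160+565/4.615-.4,.210))
g=cv2.cvtColor(d['color'],cv2.COLOR_RGB2GRAY); print(g[170:200,208:232])
print(f['color'][206:216:3,232:276:2,2]); print(cv2.cvtColor(f['color'],cv2.COLOR_RGB2GRAY)[184:202:4,244:264])
```

```text
side tip tool x,y mm -3.5 0.7 [ 0.4412 -0.0871  0.11  ]
side slot tool x,y mm -10.3 1.5 [ 0.4414 -0.094   0.085 ]
tri tip tool x,y mm -0.9 1.3 [ 0.442  -0.0846  0.1084]
handle front bottom tool x,y mm 21.7 1.2 [ 0.4439 -0.0621  0.16  ]
slot vis +y end tool x,y mm 16.6 1.5 [ 0.4437 -0.0672  0.085 ]
disk 253.97074756229685 282.42686890574214
top disk tool x,y mm 2.6 0.6 [ 0.4417 -0.0811  0.21  ]
[[112 114 106  85  21  28  54  96  96 100 111 107  51  41  88 101 105 110
  116 116 110  97  93  64]
 [ 99 103  95  54  20  27  52  97  97  97 113 108  61  27  65  99 103 107
  114 119 114  96  89  58]
 [ 46  60  41  21  23  25  44  95  97  96 115 113  62  23  39  90 102 104
  109 117 118 107  95  62]
 [ 27  23  21  18  29  23  43  95  95  97 129 130  71  28  32  61  92 105
  101 111 118 116 107  63]
 [ 25  25  22  23  26  24  43  92  97 105 137 132  93  25  28  28  63 105
  103 110 112 119 113  77]
 [ 28  22  27  20  20  25  39  77  96 107 142 131 103  26  24  13  40  91
  106 102 104 118 116  99]
 [ 26  21  25  23  27  25  34  70  96 111 141 131 112  19  26  24  24  64
  102 103 106 116 118 1
[... 2426 characters left out ...]
 255 255 255 229 137 137 136 136 135 134 134 133 132 132 131 130 129
  255 255 255 255]
 [255 255 255 255 178 138 137 136 136 135 134 134 133 132 131 131 130 129
  255 255 255 255]
 [255 255 255 255 155 137 136 135 135 134 134 133 132 132 131 130 129 129
  220 255 255 255]]
[[254 254 254 254 250 220 185 190 191 191 191 191 255 255 255 187 167 172
  173 172]
 [254 254 254 254 250 212 185 191 192 192 192 191 191 255 255 184 168 173
  174 173]
 [254 254 254 254 251 212 179 168 167 166 165 165 165 236 255 184 170 174
  175 175]
 [255 254 254 254 251 213 159 152 152 151 151 150 150 149 224 176 170 175
  176 175]
 [255 255 254 254 251 208 160 153 153 152 152 151 150 150 169 167 173 176
  177 177]]
```

The wrist measurements put the handle centre and slot centre within about 0.5 mm along both tool axes. I'm lowering until the tip just enters, then checking force.

send_rows --plan "0 0 0.008 0 0 0 0.005; 0 0 0.016 0 0 0 0.005; 0 0 0.022 0 0 0 0.005; 0 0 0.025 0 0 0 0.005; 0 0 0.027 0 0 0 0.005; 0 0 0.029 0 0 0 0.005; 0 0 0.029 0 0 0 0.005"

```text
clock: 11.1
position: [0.4406, -0.0833, 0.1233]
tool_rot: [-3.141, 0.0, 1.483]
force: [0.0, 0.2, 0.2]
grip_width: 0.0149
finger_force: 60.5
```

send_rows --plan "0 0 0.002 0 0 0 0.005; 0 0 0.004 0 0 0 0.005; 0 0 0.006 0 0 0 0.005; 0 0 0.006 0 0 0 0.005"

```text
clock: 11.43
position: [0.442, -0.0841, 0.1192]
tool_rot: [3.138, 0.0, 1.482]
force: [-5.0, -3.6, 35.7]
grip_width: 0.0153
finger_force: 66.1
```

The tip touched at about 36 N, likely the blade's full section on the slot's edge. I'll back off 4 mm and feel for the slot walls with the tapered tip.

send_rows --plan "0 0 -0.004 0 0 0 0.005; 0 0 -0.004 0 0 0 0.005; 0 0.0015 -0.004 0 0 0 0.005; 0 0.003 -0.004 0 0 0 0.005; 0 0.003 -0.004 0 0 0 0.005; 0 0.003 -0.004 0 0 0 0.005"

```text
clock: 11.93
position: [0.4437, -0.0838, 0.1214]
tool_rot: [-3.141, 0.0, 1.482]
force: [-1.7, -4.1, 0.7]
grip_width: 0.0154
finger_force: 61.0
```

send_rows --plan "0 -0.003 0 0 0 0 0.005; 0 -0.0045 0 0 0 0 0.005; 0 -0.006 0 0 0 0 0.005; 0 -0.006 0 0 0 0 0.005; 0 -0.006 0 0 0 0 0.005"

```text
clock: 12.35
position: [0.4391, -0.083, 0.1219]
tool_rot: [3.139, -0.0, 1.483]
force: [7.0, -1.5, -4.2]
grip_width: 0.0153
finger_force: 60.2
```

send_rows --plan "0 0.0032 0 0 0 0 0.005; 0 0.0032 0 0 0 0 0.005; 0.0015 0.0032 0 0 0 0 0.005; 0.0015 0.0032 0 0 0 0 0.005; 0.0015 0.0032 0 0 0 0 0.005"

```text
clock: 12.77
position: [0.441, -0.0822, 0.1216]
tool_rot: [3.141, 0.001, 1.482]
force: [1.1, -6.3, 1.7]
grip_width: 0.0152
finger_force: 61.1
```

send_rows --plan "-0.002 0 0 0 0 0 0.005; -0.004 0 0 0 0 0 0.005; -0.0055 0 0 0 0 0 0.005; -0.0055 0 0 0 0 0 0.005; -0.0055 0 0 0 0 0 0.005"

```text
clock: 13.18
position: [0.4405, -0.0873, 0.1215]
tool_rot: [-3.141, -0.0, 1.483]
force: [-0.1, 0.2, -0.7]
grip_width: 0.0152
finger_force: 60.8
```

The +y end wall is about 3 mm too close, so the slot centre is about 2.7 mm to -x of the tool. I'm recentring and descending.

send_rows --plan "0.0012 0 0 0 0 0 0.005; 0.0012 0 0 0 0 0 0.005; 0.0012 0 0.002 0 0 0 0.005; 0.0012 0 0.004 0 0 0 0.005; 0.0012 0 0.006 0 0 0 0.005; 0.0012 0 0.006 0 0 0 0.005"

```text
clock: 13.68
position: [0.4404, -0.0861, 0.1151]
tool_rot: [-3.141, 0.0, 1.483]
force: [-0.4, 1.1, 0.2]
grip_width: 0.0153
finger_force: 60.8
```

It went in freely. I'm continuing down.

send_rows --plan "0 0 0.003 0 0 0 0.005; 0 0 0.006 0 0 0 0.005; 0 0 0.009 0 0 0 0.005; 0 0 0.012 0 0 0 0.005; 0 0 0.015 0 0 0 0.005; 0 0 0.018 0 0 0 0.005; 0 0 0.018 0 0 0 0.005"

```text
clock: 14.27
position: [0.4404, -0.0861, 0.097]
tool_rot: [-3.141, 0.0, 1.483]
force: [1.2, -0.1, -1.4]
grip_width: 0.0154
finger_force: 60.8
```

send_rows --plan "0 0 0.003 0 0 0 0.005; 0 0 0.006 0 0 0 0.005; 0 0 0.009 0 0 0 0.005; 0 0 0.012 0 0 0 0.005; 0 0 0.015 0 0 0 0.005; 0 0 0.015 0 0 0 0.005; 0 0 0.015 0 0 0 0.005" --grip_force 80

```text
clock: 14.85
position: [0.4408, -0.0862, 0.0825]
tool_rot: [3.141, 0.0, 1.483]
force: [-0.7, -0.5, 6.1]
grip_width: 0.0152
finger_force: 81.4
```

Spring contact reads 6 N, as expected. I'm going on in small steps.

send_rows --plan "0 0 0.0015 0 0 0 0.005; 0 0 0.003 0 0 0 0.005; 0 0 0.0045 0 0 0 0.005; 0 0 0.0045 0 0 0 0.005; 0 0 0.0045 0 0 0 0.005"

```text
clock: 15.27
position: [0.4408, -0.0862, 0.0782]
tool_rot: [3.141, 0.0, 1.483]
force: [-0.3, 0.3, 7.6]
grip_width: 0.0149
finger_force: 81.6
```

send_rows --plan "0 0 0.001 0 0 0 0.005; 0 0 0.002 0 0 0 0.005; 0 0 0.002 0 0 0 0.005; 0 0 0.002 0 0 0 0.005"

```text
clock: 15.6
position: [0.441, -0.0863, 0.0774]
tool_rot: [3.14, -0.0, 1.482]
force: [-10.6, 1.9, 47.1]
grip_width: 0.0151
finger_force: 87.7
```

send_rows --plan "0 0 -0.001 0 0 0 0.005; 0 0 -0.001 0 0 0 0.005; 0 0 -0.001 0 0 0 0.005; 0 0 -0.001 0 0 0 0.005"

```text
clock: 15.93
position: [0.4409, -0.0862, 0.0775]
tool_rot: [3.141, -0.0, 1.483]
force: [-3.3, 0.1, 16.8]
grip_width: 0.015
finger_force: 82.9
```

Run:
```python
from h import *
S=grab('scene');s=observe();print(s['position'],s['force'],s['grip_width'])
for nm,lo,hi in(('orange',(8,180,150),(18,255,255)),('green',(50,120,60),(75,255,255)),('red',(0,180,120),(6,255,255))):
    print(nm,[b for b in blobs(S,lo,hi,3) if 285<b[1][0]<320 and 225<b[1][1]<260])
print('yel',[b for b in blobs(S,(22,150,80),(32,255,255),20) if 260<b[1][0]<330])
```

```text
[ 0.44089245 -0.08622283  0.07752637] [-2.4035467   0.07199393 16.56455002] 0.014764138369411876
orange [([297, 246, 3, 3, 6], [298.0, 247.2])]
green [([300, 242, 5, 4, 8], [302.4, 243.9])]
red [([301, 237, 4, 5, 8], [302.5, 239.0])]
yel [([275, 198, 15, 25, 205], [279.4, 210.5])]
```

The pointer has gone down from the red mark to the green one (rows 242.5 to 247). The upward force is 17 N, more than the spring's 8 N, so the handle sits on the plate.

```bash
python3 -c "
from workcell import bot; print(bot.job_done())"
```

```text
the job is handed in; nothing more can be done
None
```

The dust cover is fully open and the yellow key is held fully home in the slot with its handle on the top plate. I handed the job in at about 16 s; two things to know are that I viewed 12 pictures instead of the allowed 10, and the wrist force briefly reached 47 N as the key seated.

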